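Pack two filter discs home in a column with a tamping rod

ROBOT

A 6-joint arm with a two-finger parallel gripper is mounted at the origin on a cart in front of the work surface, level with it; the furniture and walls round the work are solid. World frame = base frame: x ahead of the robot, y to its left, z up, the work surface at z = 0. Lengths are in m, angles in rad, forces in N, time in s.
With the tool pointing down it reaches from about 0.225 to 0.875 m from the base axis. Payload 3.4 kg.
Tool frame: the origin (TCP) lies midway between the tips of the shut fingers; the grasp point (between the pads) lies 19 mm behind it (manip.tcp_to_grasp is the distance from the TCP to the grasp point, in m); x points along the fingers, y is the direction in which the jaws open and shut, and the axes are right-handed (so a half turn about x gives the same grasp; the last joint's range is limited). The gripper opens to 85 mm and grips with 20 to 120 N. Pads are 22 mm wide; open, the fingers measure 114 mm over their backs; the gripper's body (76 mm by 85 mm) begins 54 mm behind the grasp point. The pads swing forward as they close: fully open they stand 13 mm farther back than shut.
Start: joints at [-1.27, 0.276, 1.505, -0, 1.361, -0.121], TCP at [0.235, -0.525, 0.231] pointing down, gripper open.
Joint ranges: [-2.89, 2.89], [-0.75, 2.08], [0.22, 2.7], [-1.18, 4.32], [0.11, 2.71], [-2.7, 2.7]. Speed limits (rad/s): [2.57, 2.57, 3.14, 3.14, 3.14, 3.14].

INTERFACE

Orientations are given as a unit quaternion [w, x, y, z].
In Python, from rig import readout, eyes, job, manip gives the robot as it stands. The module is installed in compiled form; this text tells all that it offers.
- The arm moves only by the tool carry_out, never from a script. Its argument "deltas" is one flat list of numbers, 7 for each row, row after row: the shift along the tool's x, y, z scaled (see below), then the turn, a rotation vector about the tool's x, y, z scaled (see below), then the opening, from -1 (shut) to 1 (fully open). In form: [dx, dy, dz, ax, ay, az, grip, dx, dy, dz, ax, ay, az, grip, ...]. A call has 1 to 10 rows; each row shifts and turns the commanded pose from where the row before left it, along the tool's axes as they then stand; what a row does not reach is not made up. The controller multiplies each number of a shift by 60 mm and each number of a turn by 4 degrees. A row lasts 1/8 s, in which the tool goes at most 62.5 mm and 10.7 degrees, less where a joint would pass 70% of its speed; a pose out of reach is approached as far as the arm can. A call with a number of a shift or a turn outside -1 to 1 is refused whole. A call with a gripper value outside its range is refused whole. The fingers move at their own pace and stop on an object; "newtons" is the grip in N (left out, the last holds). Time passes only in rows, so rows that do not move let the fingers close. It gives the time, the measured TCP pose, the force and the opening at its end, in the units of the state.
- readout.get_state(): the state, without advancing time (a new reading comes with each control period).
- eyes.get_image(name): name is "scene" or "side" or "wrist"; returns a dict with "color" (384x512x3 uint8, red, green, blue), "z_map" (384x512 float32, m along the optical axis (not along the pixel's ray), 0 where there is no reading), "mtx" (3x3 intrinsics, pixels), "origin" and "orientation" of the camera in the world. Camera axes: x right, y down, z forward; pixel columns grow to the right and rows downward; lengths in m; the calibration is good to about 2 mm. A picture is of the moment at which its call begins.
- job.sign_off(): hands the job in, once; it reports no verdict.
The state is a dict: "clock": time; "qpos": joint angles; "qd": joint speeds; "effort": joint torques, N m; "position": TCP position; "ee_rot": TCP orientation; "contact_force": force on the tool from outside, world axes, zero at the start; "moment": the same for the moment, N m; "width": finger opening in m.
Only numpy, scipy, OpenCV 4.12 (cv2) and the standard library are available. Lean on these libraries where they do the work, as an engineer would, in place of code of your own. Each camera call takes 0.05 s, during which the arm holds its last target.

TASK

Take the tamping rod from its stand and push the two filter discs down inside the steel column until they stop dead on the hidden ledge; where one disc just meets the other is not the bottom. Then hold the rod pressed firmly, with about 15 N and never above 25 N, for about a second, and stand the rod back in its stand. Leave the bottle, the beaker and the dish as they are.

Things in the scene. Friction and masses are not known exactly. Their poses are not given: they have to be found in the camera images.
- rod: Tamping rod, 147 mm long, 0.14 to 0.27 kg, loose, upright in its stand. Origin at the centre of its flat foot, z along the rod to the grip. Steel shaft 19 mm across, 0 to 95 mm (foot edge chamfered 2 mm); black collar 34 mm across, 95 to 101 mm; black round grip 22 mm across, 101 to 147 mm: hold it there from above, fingertips just over the collar, with some 60 N.
- rod_stand: Grey plastic stand for the rod, fixed to the bench: 80 mm square foot plate 8 mm thick, with an upright sleeve, total height 60 mm, bore 22 mm, flared over the top 8 mm. Origin under its centre, z up.
- stand_floor (a point): Centre of the sleeve's floor, on top of the foot plate, 8 mm over the bench; the rod's foot stands here.
- column: Upright steel column, fixed: tube 110 mm tall, outside 32 mm, bore 24 mm, mouth flared over the top 10 mm, on a round foot 76 mm across. A ledge inside (rubber, giving 1 mm per 8 N) stops the discs; its top lies 14 to 40 mm above the bench, differs every time and cannot be seen or measured, only felt. Origin under its centre, z up.
- column_mouth (a point): Centre of the column's open top, 110 mm above the bench.
- upper_disc: The upper white filter disc, 23 mm across, 10 mm thick, lying level inside the column, 15 to 25 mm below the mouth (top face). Origin at the centre of its underside. It stays where it is left: sliding down takes 4 N, plus about 0.1 N per 10 mm/s of speed.
- lower_disc: The lower filter disc, the same in size and drag, 3 to 23 mm clear below the upper one and at least 12 mm above the ledge; pushing both takes 8 N, and on the ledge the push rises steeply. Origin at the centre of its underside.
- amber_bottle: Bystander: small amber glass bottle with a black cap, 52 mm across, 104 mm tall, loose. Origin under its centre.
- beaker: Bystander: small glass beaker, 61 mm across, 72 mm tall, loose. Origin under its centre.
- dish: Bystander: closed clear petri dish, 97 mm across, 16 mm tall, loose. Origin under its centre.
Mind the look-alikes: they are no part of the job. What is shaped like the rod_stand but turquoise or yellow is not meant.

How it is judged:
On the way, in this order (a step that is already met when the one before it is completed fails the run):
1. the upper disc has been pushed down onto the lower one with the rod: the discs touch and the rod bears on the upper disc (z of upper_disc in the frame of lower_disc below 0.0115 m and contact force between rod and upper_disc above 2 N), for 0.05 s.
2. the rod presses on the stacked discs, stopped on the ledge, with more than 12 N for half a second (contact force between rod and upper_disc above 12 N and z of upper_disc in the frame of lower_disc below 0.0115 m and linear speed of upper_disc below 0.004 m/s), for 0.5 s.
At the end, for the whole second after the job is handed in: Both discs lie on each other (within 2 mm) on the ledge, where the press left them (lower disc's underside below 42.5 mm), and the rod stands upright in its stand (foot within 4 mm of the floor and 6 mm of the centre, leaning less than 0.12 rad), at rest (z of upper_disc in the frame of lower_disc below 0.012 m and height (world z) of lower_disc below 0.0425 m and horizontal distance between rod and stand_floor below 0.006 m and z of rod in the frame of stand_floor below 0.004 m and angle between rod's own z axis and vertical below 0.12 rad and linear speed of rod below 0.02 m/s); the robot touches nothing.
It fails at once if the rod presses on a disc with more than 25 N (contact force between rod and upper_disc above 25 N).
It fails at once if the bottle, the beaker or the dish is moved more than 30 mm (distance of any of amber_bottle, beaker, dish from where it was at the start of the episode above 0.03 m).
It also fails if it takes over 61 s, if anything falls off the work surface, if the arm or the gripper's body presses on something with over 40 N, if the wrist force passes 120 N, or if a joint passes its speed limit or range.

## Working session

There is one attempt and no reset: what is moved stays moved. The work goes in short steps, Python scripts to look and compute and a tool call to move; the robot and the scene stay as the last step left them, time stands still between calls to the robot, and variables do not carry over. Pictures are saved under pics/ and viewed, and the job is handed in when it is done.

Besides the shell and the picture viewer there is one more tool, called after "Request:" by a JSON object that holds its "fn" and its "kwargs". carry_out: Moves the arm, as the interface text tells. Its arguments: {"type":"object","properties":{"deltas":{"type":"array"},"newtons":{"type":"number"}},"required":["deltas"]}

```bash
mkdir -p pics
cat > h.py <<'E'
import numpy as np, cv2
from rig import readout, eyes, job, manip
from scipy.spatial.transform import Rotation as R
def rot(q): return R.from_quat([q[1],q[2],q[3],q[0]])
def grab(n):
    im=eyes.get_image(n); np.savez(f'{n}.npz',**im); return im
def pts(im):
    z=im['z_map']; K=np.array(im['mtx']); v,u=np.indices(z.shape)
    c=np.stack([(u-K[0,2])/K[0,0]*z,(v-K[1,2])/K[1,1]*z,z],-1)
    return c@rot(im['orientation']).as_matrix().T+np.array(im['origin'])
def st():
    s=readout.get_state()
    for k in ['clock','position','ee_rot','contact_force','width','qpos']: print(k,np.round(s[k],4))
    return s
E
python3 - <<'E'
from h import *
st(); print(manip.tcp_to_grasp)
for n in ['scene','side','wrist']:
    im=grab(n); print(n,np.round(im['origin'],3),np.round(im['orientation'],3),np.round(im['mtx'],1).tolist())
    cv2.imwrite(f'pics/{n}0.png',cv2.cvtColor(im['color'],cv2.COLOR_RGB2BGR))
E
```

```text
clock 0.0
position [ 0.2352 -0.5241  0.2305]
ee_rot [-0.1474 -0.6914 -0.1486  0.6915]
contact_force [0.0513 0.3267 0.4369]
width 0.0854
qpos [-1.27    0.2765  1.5062 -0.      1.3607 -0.121 ]
0.0187
scene [-0.108  0.838  1.015] [ 0.128 -0.299  0.865 -0.382] [[457.0, 0.0, 263.6], [0.0, 457.0, 195.4], [0.0, 0.0, 1.0]]
side [-0.033  0.857  1.06 ] [ 0.115 -0.26   0.879 -0.384] [[456.8, 0.0, 258.4], [0.0, 456.8, 192.6], [0.0, 0.0, 1.0]]
wrist [ 0.308 -0.491  0.375] [ 0.132  0.829 -0.537 -0.086] [[268.5, 0.0, 248.4], [0.0, 268.5, 191.2], [0.0, 0.0, 1.0]]
```

View pics/scene0.png

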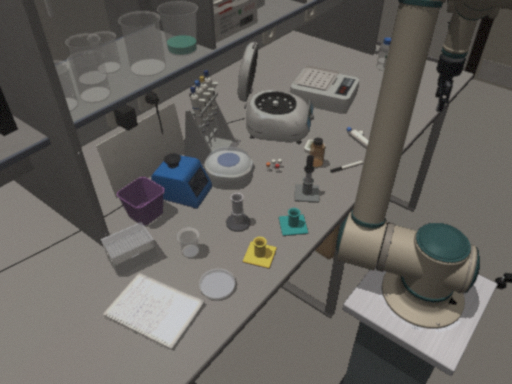

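View pics/side0.png

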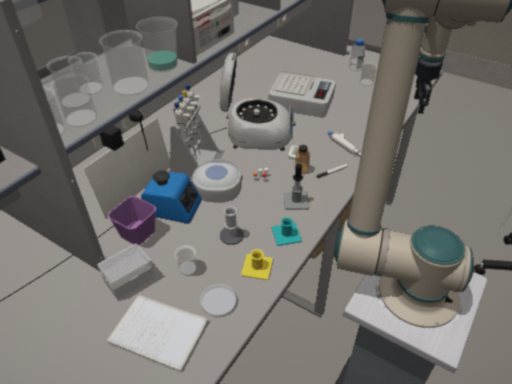

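View pics/wrist0.png

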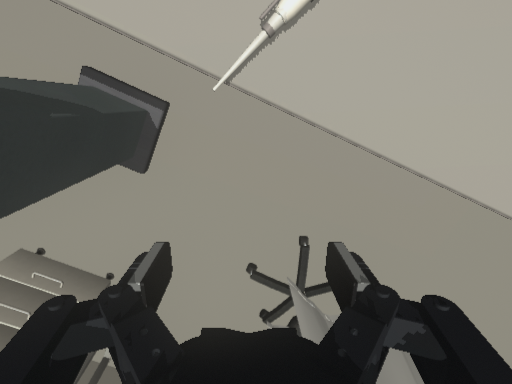

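The rod stands in the grey stand at about (307,180) in the scene view. The look-alikes are turquoise (293,222) and yellow (260,250), both empty. The column is at (237,212), the bottle at (317,152), the beaker at (189,242) and the dish at (217,284). The grey stand is the right one, since it is grey and holds the rod. I'll enlarge it to confirm and measure.

Run:
```python
from h import *
outs=[]
for n in ['scene','side']:
    im=dict(np.load(n+'.npz')); P=pts(im)
    c=cv2.cvtColor(im['color'],cv2.COLOR_RGB2BGR)
    x0,y0=(200,125) if n=='scene' else (190,130)
    outs.append(cv2.resize(c[y0:y0+125,x0:x0+160],None,fx=2.5*1,fy=2.5,interpolation=cv2.INTER_CUBIC).copy())
    reg=np.zeros(P.shape[:2],bool); reg[y0:y0+150,x0-40:x0+160]=1
    m=(reg&(P[...,2]>0.03)&(im['z_map']>0)&(P[...,2]<.25)).astype(np.uint8)
    k,l,s,ce=cv2.connectedComponentsWithStats(m)
    for i in range(1,k):
        if s[i,4]<15: continue
        q=P[l==i]; t=q[q[:,2]>q[:,2].max()-.012]
        print(n,np.round(ce[i]),s[i,4],'zmax',q[:,2].max().round(3),'min',q.min(0).round(3),'max',q.max(0).round(3),'topmean',t.mean(0).round(3), 'col',im['color'][l==i].mean(0).round())
cv2.imwrite('pics/crop0.png',np.hstack(outs))
```

```text
scene [198. 162.] 5175 zmax 0.164 min [ 0.629 -0.209  0.03 ] max [0.958 0.233 0.164] topmean [ 0.873 -0.017  0.157] col [78. 85. 94.]
scene [279. 131.] 789 zmax 0.092 min [ 0.615 -0.407  0.03 ] max [ 0.838 -0.246  0.092] topmean [ 0.695 -0.298  0.084] col [88. 86. 83.]
scene [313. 161.] 574 zmax 0.157 min [ 0.445 -0.305  0.03 ] max [ 0.554 -0.112  0.157] topmean [ 0.462 -0.132  0.152] col [69. 62. 55.]
scene [237. 205.] 289 zmax 0.113 min [0.535 0.09  0.03 ] max [0.576 0.129 0.113] topmean [0.557 0.107 0.106] col [89. 86. 85.]
scene [350. 238.] 1106 zmax 0.249 min [0.147 0.029 0.092] max [0.234 0.134 0.249] topmean [0.205 0.06  0.243] col [103.  99.  88.]
scene [294. 214.] 147 zmax 0.062 min [ 0.396 -0.005  0.03 ] max [0.434 0.034 0.062] topmean [0.415 0.013 0.056] col [48. 87. 84.]
scene [188. 239.] 395 zmax 0.077 min [0.557 0.254 0.03 ] max [0.618 0.313 0.077] topmean [0.593 0.279 0.069] col [126. 123. 119.]
scene [259. 244.] 169 zmax 0.062 min [0.404 0.151 0.03 ] max [0.44  0.188 0.062] topmean [0.423 0.168 0.057] col [127. 112.  57.]
side [187. 174.] 5607 zmax 0.204 min [ 0.629 -
[... 438 characters left out ...]
114] topmean [0.557 0.104 0.108] col [107. 104. 104.]
side [343. 247.] 640 zmax 0.226 min [0.17  0.024 0.099] max [0.237 0.132 0.226] topmean [0.214 0.057 0.219] col [113. 113. 103.]
side [287. 224.] 149 zmax 0.063 min [ 0.398 -0.009  0.031] max [0.433 0.029 0.063] topmean [0.417 0.009 0.058] col [ 39. 106. 104.]
side [185. 256.] 398 zmax 0.077 min [0.557 0.25  0.03 ] max [0.618 0.31  0.077] topmean [0.594 0.275 0.07 ] col [147. 144. 141.]
side [257. 256.] 171 zmax 0.065 min [0.403 0.146 0.03 ] max [0.444 0.184 0.065] topmean [0.424 0.164 0.059] col [148. 131.  48.]
side [151. 268.] 35 zmax 0.086 min [0.642 0.356 0.03 ] max [0.648 0.367 0.086] topmean [0.644 0.359 0.081] col [100.  97.  94.]
```

View pics/crop0.png

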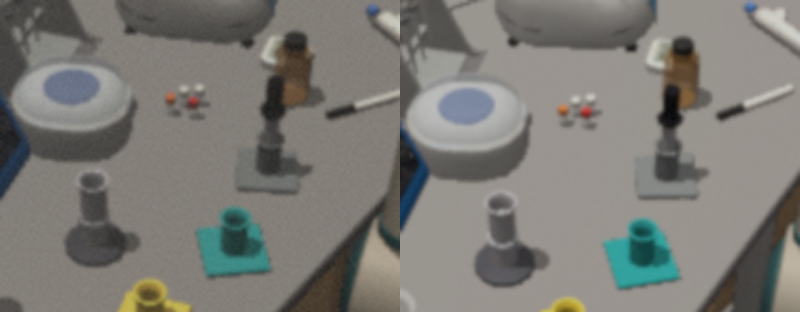

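The crop confirms it: the grey stand, square and holding the black-gripped rod, is at scene pixel (307,180), roughly at world (0.465,-0.14). The turquoise and yellow ones are empty. Next I refine the positions from both views and work out the wrist camera's geometry.

```bash
cat >> h.py <<'E'
def proj(im,p):
    c=rot(im['orientation']).inv().apply(np.atleast_2d(p)-np.array(im['origin'])); K=np.array(im['mtx'])
    return np.c_[c[:,0]/c[:,2]*K[0,0]+K[0,2], c[:,1]/c[:,2]*K[1,1]+K[1,2]]
def ray(im,u,v,z):
    K=np.array(im['mtx']); d=rot(im['orientation']).apply([(u-K[0,2])/K[0,0],(v-K[1,2])/K[1,1],1]); o=np.array(im['origin'])
    return o+d*(z-o[2])/d[2]
E
python3 - <<'E'
from h import *
im=dict(np.load('wrist.npz')); s=readout.get_state(); T=rot(s['ee_rot'])
print('tool axes cols\n',T.as_matrix().round(3))
print('cam origin in tool',T.inv().apply(im['origin']-s['position']).round(4))
print('cam axes in tool\n',(T.inv()*rot(im['orientation'])).as_matrix().round(3))
for n in ['scene','side']:
    im=dict(np.load(n+'.npz')); P=pts(im); z=P[...,2]; ok=im['z_map']>0
    def box(x0,x1,y0,y1,z0,z1):
        q=P[ok&(P[...,0]>x0)&(P[...,0]<x1)&(P[...,1]>y0)&(P[...,1]<y1)&(z>z0)&(z<z1)]
        print(n,len(q),q.min(0).round(3),q.max(0).round(3),q.mean(0).round(3)) 
    box(.42,.52,-.17,-.09,.12,.17)   # grip
    box(.40,.53,-.21,-.08,.004,.012) # plate
    box(.45,.60,-.33,-.19,.02,.12)   # bottle
    box(.52,.60,.06,.15,.02,.12)     # column
    box(.52,.60,.06,.15,.10,.12)
E
```

```text
tool axes cols
 [[-0.     0.409 -0.912]
 [ 0.001 -0.912 -0.409]
 [-1.    -0.001 -0.   ]]
cam origin in tool [-0.1444 -0.0012 -0.0797]
cam axes in tool
 [[-0.    -0.312  0.95 ]
 [ 1.    -0.     0.   ]
 [ 0.     0.95   0.312]]
scene 81 [ 0.452 -0.143  0.12 ] [ 0.473 -0.121  0.157] [ 0.461 -0.13   0.141]
scene 276 [ 0.411 -0.191  0.004] [ 0.527 -0.082  0.012] [ 0.461 -0.128  0.007]
scene 308 [ 0.5   -0.305  0.02 ] [ 0.554 -0.257  0.108] [ 0.519 -0.275  0.069]
scene 311 [0.535 0.09  0.02 ] [0.576 0.129 0.113] [0.55  0.113 0.075]
scene 76 [0.535 0.09  0.1  ] [0.576 0.129 0.113] [0.556 0.107 0.106]
side 80 [ 0.453 -0.146  0.12 ] [ 0.475 -0.122  0.16 ] [ 0.463 -0.132  0.143]
side 307 [ 0.406 -0.209  0.004] [ 0.527 -0.081  0.012] [ 0.461 -0.132  0.008]
side 296 [ 0.503 -0.305  0.02 ] [ 0.553 -0.26   0.11 ] [ 0.522 -0.278  0.072]
side 307 [0.536 0.087 0.021] [0.577 0.126 0.114] [0.552 0.111 0.077]
side 86 [0.537 0.087 0.1  ] [0.577 0.125 0.114] [0.558 0.104 0.107]
```

Request:
{"fn": "carry_out", "kwargs": {"deltas": [-0.06, -0.54, -0.76, 0, 0, 0, 1, -0.06, -0.54, -0.76, 0, 0, 0, 1, -0.06, -0.54, -0.76, 0, 0, 0, 1, -0.06, -0.54, -0.76, 0, 0, 0, 1, -0.06, -0.54, -0.76, 0, 0, 0, 1, -0.06, -0.54, -0.76, 0, 0, 0, 1, -0.06, -0.54, -0.76, 0, 0, 0, 1, -0.06, -0.54, -0.76, 0, 0, 0, 1, 0, 0, 0, 0, 0, 0, 1]}}

```text
clock: 1.27
position: [0.4635, -0.1355, 0.2602]
ee_rot: [0.15, 0.691, 0.15, -0.691]
contact_force: [-0.3, -0.7, 0.5]
width: 0.0854
```

Run:
```python
from h import *
s=st(); im=grab('wrist'); print(proj(im,[[.463,-.137,.155],[.463,-.137,.109],[.463,-.137,.06],[.463,-.137,0]]).round())
cv2.imwrite('pics/w1.png',cv2.cvtColor(im['color'],cv2.COLOR_RGB2BGR))
```

```text
clock 1.275
position [ 0.4635 -0.1355  0.2602]
ee_rot [ 0.1498  0.6914  0.1504 -0.6906]
contact_force [-0.328  -0.6626  0.4911]
width 0.0854
qpos [-4.2970e-01  1.1950e-01  1.6376e+00  1.4000e-03  1.3843e+00  7.1300e-01]
[[251. 190.]
 [250. 178.]
 [250. 168.]
 [250. 159.]]
```

View pics/w1.png

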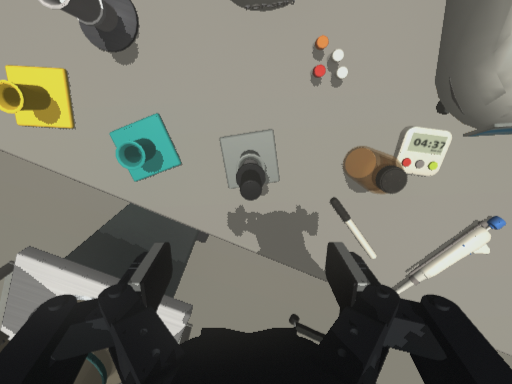

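The wrist view shows the rod's grip top at (250,189), where I predicted (251,190), with the grey stand's plate at about (250,158). Both agree with my estimate. I refine this with the top circle and the plate centroid, and measure the column mouth as well.

Run:
```python
from h import *
im=dict(np.load('wrist.npz')); P=pts(im); c=im['color'].astype(int)
z=P[...,2]
m=(z>.145)&(z<.165); m[:, :200]=0; m[:,300:]=0; m[220:]=0
v,u=np.nonzero(m); print('grip top px',len(u),u.min(),u.max(),v.min(),v.max(), 'depth mean',P[m].mean(0).round(4),'z',np.median(z[m]).round(4))
print('ray at .155',ray(im,(u.min()+u.max())/2,(v.min()+v.max())/2,.155).round(4))
# plate by depth/colour
hsv=cv2.cvtColor(im['color'],cv2.COLOR_RGB2HSV)
print(hsv[140:185:8,225:280:10].tolist())
m=(z>.0045)&(z<.0115); m[:125]=0;m[195:]=0;m[:,:212]=0;m[:,285:]=0
q=P[m][:,:2]; r=cv2.minAreaRect(q.astype(np.float32)*1000); print('plate',r)
# column mouth
m=(z>.10)&(z<.118); m[40:]=0; m[:,150:]=0; v,u=np.nonzero(m)
if len(u): print('col',len(u),u.min(),u.max(),v.min(),v.max(),P[m].min(0).round(3),P[m].max(0).round(3))
big=cv2.resize(cv2.cvtColor(im['color'],cv2.COLOR_RGB2BGR)[120:210,200:300],None,fx=6,fy=6,interpolation=cv2.INTER_CUBIC); cv2.imwrite('pics/w1c.png',big)
```

```text
grip top px 417 240 261 177 200 depth mean [ 0.4646 -0.1361  0.1558] z 0.1566
ray at .155 [ 0.4644 -0.1362  0.155 ]
[[[45, 13, 157], [40, 15, 157], [45, 13, 157], [43, 15, 157], [43, 15, 158], [24, 24, 157]], [[43, 15, 156], [45, 13, 155], [40, 15, 155], [41, 13, 155], [40, 15, 155], [38, 18, 116]], [[43, 15, 153], [42, 17, 154], [43, 16, 148], [41, 14, 143], [43, 15, 153], [43, 13, 137]], [[41, 15, 138], [43, 12, 150], [30, 14, 54], [30, 10, 51], [43, 13, 140], [45, 14, 150]], [[27, 21, 135], [45, 14, 148], [38, 23, 45], [30, 17, 45], [42, 13, 102], [43, 15, 150]], [[24, 24, 157], [41, 15, 140], [30, 17, 45], [23, 22, 47], [38, 14, 73], [41, 14, 142]]]
plate ((465.45257568359375, -135.4994659423828), (84.62043762207031, 80.3434066772461), 32.97622299194336)
col 243 38 74 0 9 [0.535 0.088 0.1  ] [0.552 0.115 0.114]
```

View pics/w1c.png

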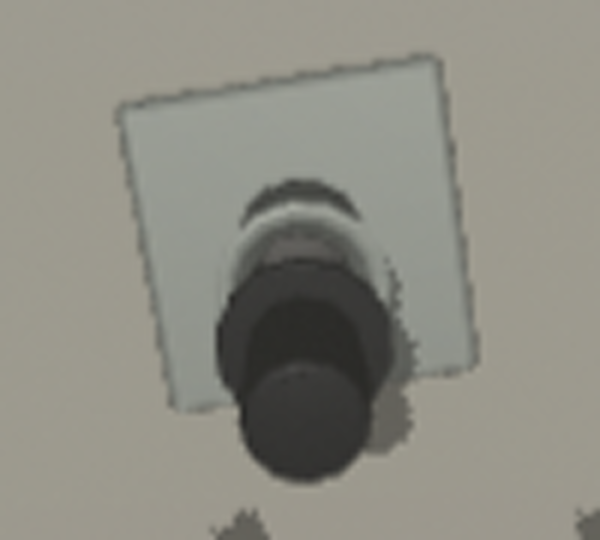

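Request:
{"fn": "carry_out", "kwargs": {"deltas": [0.5, 0.018, -0.013, 0, 0, 0, 1, 0.7, 0, 0, 0, 0, 0, 1, 0.6, 0, 0, 0, 0, 0, 1, 0.4, 0, 0, 0, 0, 0, 1, 0.267, 0, 0, 0, 0, 0, 1, 0, 0, 0, 0, 0, 0, 1], "newtons": 60}}

```text
clock: 2.08
position: [0.4615, -0.1403, 0.1108]
ee_rot: [-0.147, -0.69, -0.148, 0.693]
contact_force: [-0.1, 0.1, -0.3]
width: 0.0852
```

Run:
```python
from h import *
s=st(); im=grab('wrist')
cv2.imwrite('pics/w2.png',cv2.cvtColor(im['color'],cv2.COLOR_RGB2BGR))
```

```text
clock 2.075
position [ 0.4615 -0.1403  0.1108]
ee_rot [-0.1468 -0.6904 -0.148   0.6927]
contact_force [-0.1016  0.0918 -0.2879]
width 0.0852
qpos [-4.3900e-01  2.4400e-01  1.8797e+00 -8.0000e-04  1.0215e+00  7.1220e-01]
```

View pics/w2.png

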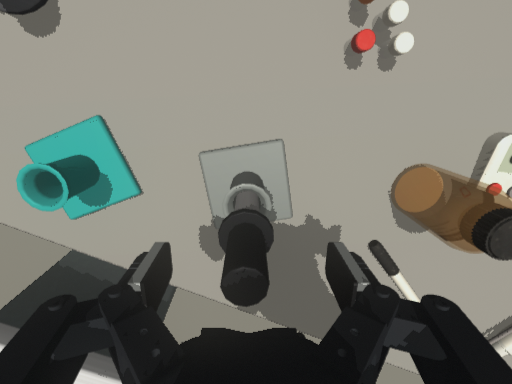

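Run:
```python
from h import *
s=st(); print((rot(s['ee_rot']).as_matrix()).round(4))
im=dict(np.load('wrist.npz')); P=pts(im); z=P[...,2]
m=(z>.150)&(z<.162); m[:,:200]=0; m[:,300:]=0; m[310:]=0
v,u=np.nonzero(m); print(u.min(),u.max(),v.min(),v.max(),P[m].mean(0))
print(ray(im,(u.min()+u.max())/2,(v.min()+v.max())/2,.155).round(4), ray(im,245,287,.155).round(4))
print(rot(s['ee_rot']).inv().apply(np.array([.4646,-.1363,.111])-s['position']).round(4))
```

```text
clock 2.125
position [ 0.4625 -0.1405  0.1117]
ee_rot [-0.1473 -0.6911 -0.1476  0.6921]
contact_force [-0.1917  0.5386  0.7183]
width 0.0849
qpos [-4.3860e-01  2.4300e-01  1.8782e+00 -6.0000e-04  1.0217e+00  7.1230e-01]
[[-1.50e-03  4.08e-01 -9.13e-01]
 [ 1.00e-04 -9.13e-01 -4.08e-01]
 [-1.00e+00 -7.00e-04  1.30e-03]]
220 269 257 306 [ 0.46522551 -0.13577156  0.15604011]
[ 0.4648 -0.1359  0.155 ] [ 0.4623 -0.1373  0.155 ]
[ 0.0007 -0.003  -0.0037]
```

Request:
{"fn": "carry_out", "kwargs": {"deltas": [0, -0.05, -0.06, 0, 0, 0, 1, 0, 0, 0, 0, 0, 0, 1, 0, 0, 0, 0, 0, 0, 1]}}

```text
clock: 2.5
position: [0.4656, -0.1353, 0.1126]
ee_rot: [0.148, 0.692, 0.148, -0.691]
contact_force: [-0.2, -0.1, 0.6]
width: 0.0858
```

Run:
```python
from h import *
for i in range(3): s=st()
im=grab('wrist');P=pts(im); z=P[...,2]
s=st()
m=(z>.150)&(z<.162); m[:,:200]=0; m[:,300:]=0; m[310:]=0
v,u=np.nonzero(m); print(u.min(),u.max(),v.min(),v.max(),P[m].mean(0))
```

```text
clock 2.5
position [ 0.4656 -0.1353  0.1126]
ee_rot [ 0.1485  0.6917  0.1479 -0.6911]
contact_force [-0.2302 -0.1321  0.6324]
width 0.0858
qpos [-4.2630e-01  2.4290e-01  1.8757e+00 -2.0000e-04  1.0218e+00  7.2240e-01]
clock 2.5
position [ 0.4656 -0.1353  0.1126]
ee_rot [ 0.1485  0.6917  0.1479 -0.6911]
contact_force [-0.2302 -0.1321  0.6324]
width 0.0858
qpos [-4.2630e-01  2.4290e-01  1.8757e+00 -2.0000e-04  1.0218e+00  7.2240e-01]
clock 2.5
position [ 0.4656 -0.1353  0.1126]
ee_rot [ 0.1485  0.6917  0.1479 -0.6911]
contact_force [-0.2302 -0.1321  0.6324]
width 0.0858
qpos [-4.2630e-01  2.4290e-01  1.8757e+00 -2.0000e-04  1.0218e+00  7.2240e-01]
clock 2.55
position [ 0.4655 -0.1353  0.1125]
ee_rot [ 0.1484  0.6916  0.1479 -0.6912]
contact_force [-0.3378 -0.3858  0.9958]
width 0.0856
qpos [-4.2630e-01  2.4310e-01  1.8759e+00 -2.0000e-04  1.0217e+00  7.2240e-01]
228 275 265 309 [ 0.46565398 -0.13540442  0.15600066]
```

Aligned within about 1 mm, so I close.

Request:
{"fn": "carry_out", "kwargs": {"deltas": [0, 0, 0, 0, 0, 0, -1, 0, 0, 0, 0, 0, 0, -1, 0, 0, 0, 0, 0, 0, -1, 0, 0, 0, 0, 0, 0, -1, 0, 0, 0, 0, 0, 0, -1, 0, 0, 0, 0, 0, 0, -1], "newtons": 60}}

```text
clock: 3.3
position: [0.4656, -0.1355, 0.1123]
ee_rot: [0.148, 0.692, 0.148, -0.691]
contact_force: [-0.3, -0.1, 1.4]
width: 0.0205
```

Run:
```python
from h import *
s=st(); im=grab('wrist')
cv2.imwrite('pics/w3.png',cv2.cvtColor(im['color'],cv2.COLOR_RGB2BGR))
```

```text
clock 3.3
position [ 0.4656 -0.1355  0.1123]
ee_rot [ 0.1483  0.6916  0.1478 -0.6913]
contact_force [-0.2742 -0.1047  1.4421]
width 0.0205
qpos [-4.2670e-01  2.4360e-01  1.8759e+00 -4.0000e-04  1.0214e+00  7.2250e-01]
```

View pics/w3.png

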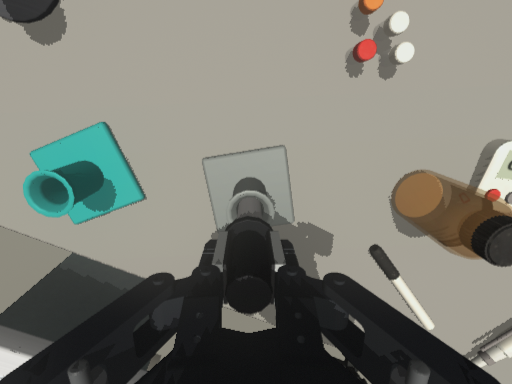

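Request:
{"fn": "carry_out", "kwargs": {"deltas": [-0.3, 0, 0, 0, 0, 0, -1, -0.6, 0, 0, 0, 0, 0, -1, -0.8, 0, 0, 0, 0, 0, -1, -0.8, 0, 0, 0, 0, 0, -1, 0, -0.61, -0.4, 0, 0, 0, -1, 0, -0.61, -0.4, 0, 0, 0, -1, 0, -0.61, -0.4, 0, 0, 0, -1, 0, -0.61, -0.4, 0, 0, 0, -1, 0, -0.61, -0.4, 0, 0, 0, -1, 0, 0, 0, 0, 0, 0, -1]}}

```text
clock: 4.6
position: [0.4993, 0.0838, 0.261]
ee_rot: [-0.149, -0.69, -0.15, 0.692]
contact_force: [0.4, -0.8, -2.1]
width: 0.0205
```

Run:
```python
from h import *
s=st(); im=grab('wrist')
cv2.imwrite('pics/w4.png',cv2.cvtColor(im['color'],cv2.COLOR_RGB2BGR))
im=grab('scene')
cv2.imwrite('pics/s4.png',cv2.resize(cv2.cvtColor(im['color'],cv2.COLOR_RGB2BGR)[100:260,180:380],None,fx=3,fy=3))
```

```text
clock 4.6
position [0.4993 0.0838 0.261 ]
ee_rot [-0.1488 -0.6904 -0.1502  0.6918]
contact_force [ 0.4161 -0.8197 -2.1362]
width 0.0205
qpos [0.0275 0.1566 1.5904 0.0017 1.3968 1.172 ]
```

View pics/w4.png

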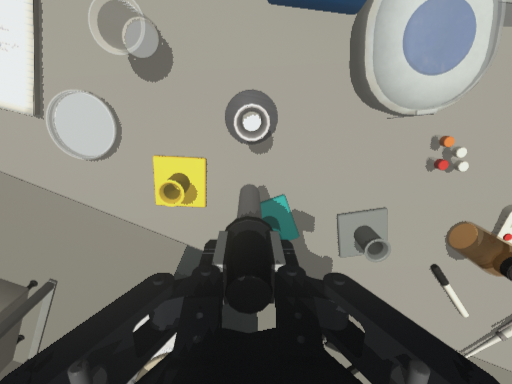

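View pics/s4.png

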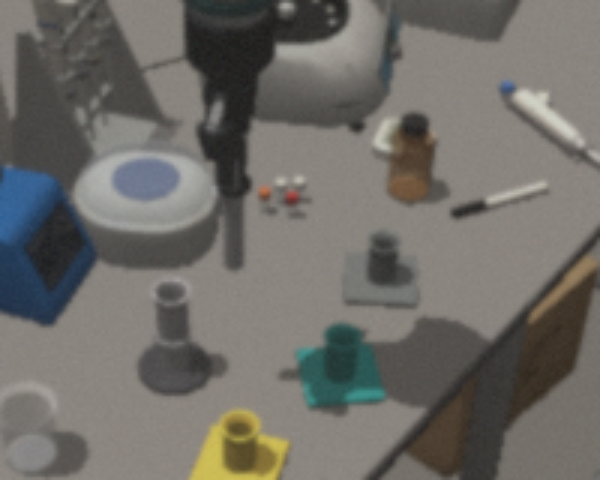

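The rod is held. In the wrist view the column mouth ring is at (251,122) with the white disc inside, the empty stand sleeve is at (375,249), and the rod foot is at about (250,190). I measure all three in this one view.

Run:
```python
from h import *
im=dict(np.load('wrist.npz')); P=pts(im); z=P[...,2]; V,U=np.indices(z.shape)
s=readout.get_state()
def circ(z0,z1,uu,vv,r,plane):
    m=(z>z0)&(z<z1)&(abs(U-uu)<r)&(abs(V-vv)<r)
    cn,_=cv2.findContours(m.astype(np.uint8),cv2.RETR_EXTERNAL,cv2.CHAIN_APPROX_NONE)
    if not cn: return print('none')
    cn=max(cn,key=len)[:,0]; e=cv2.fitEllipse(cn); 
    b=np.array([ray(im,a,bb,plane) for a,bb in cn])[:,:2]; ew=cv2.fitEllipse((b*1000).astype(np.float32))
    print(len(cn),'px',np.round(e[0],1),np.round(e[1],1),'world fit',np.round(ew[0],2),np.round(ew[1],1),'median z',np.median(z[m]).round(4), P[m].mean(0).round(4))
circ(.100,.118,251,122,30,.110)
circ(.052,.068,375,249,30,.060)
circ(.076,.1,251,122,12,.09)
m=(abs(U-252)<6)&(abs(V-122)<6); print('disc top z',np.median(z[m]), 'mouth..')
# shaft bottom: points above .14 around shaft
m=(z>.13)&(z<.24)&(abs(U-250)<14)&(V>175)&(V<225); q=P[m]
for a in np.arange(.14,.25,.01):
    k=(q[:,2]>a)&(q[:,2]<a+.01)
    if k.sum()>3: print(round(a,2),k.sum(),q[k].mean(0).round(4))
foot=np.array(s['position'])+rot(s['ee_rot']).apply([.1043,0,0]); print('foot pred',foot.round(4),proj(im,foot).round(1))
print('mouth ray',ray(im,251,122,.11).round(4))
cv2.imwrite('pics/w4c.png',cv2.resize(cv2.cvtColor(im['color'],cv2.COLOR_RGB2BGR)[85:235,200:300],None,fx=4,fy=4,interpolation=cv2.INTER_CUBIC))
```

```text
103 px [251.5 122.2] [35.3 36.3] world fit [554.35 106.54] [37.6 37.8] median z 0.1107 [0.5544 0.1065 0.1094]
73 px [376.9 249.6] [23.2 26.5] world fit [ 463.21 -136.75] [36.8 40.3] median z 0.0607 [ 0.4627 -0.1385  0.0594]
64 px [251.3 122.1] [20.2 20.6] world fit [553.47 106.18] [22.7 23.2] median z 0.0874 [0.5535 0.1061 0.0876]
disc top z 0.0872691239146593 mouth..
0.16 55 [0.5034 0.0855 0.1654]
0.17 63 [0.5031 0.0863 0.1753]
0.18 73 [0.5034 0.0862 0.1853]
0.19 85 [0.5031 0.0861 0.1951]
0.2 93 [0.5033 0.0863 0.2052]
0.21 109 [0.5032 0.086  0.2151]
0.22 124 [0.5034 0.0865 0.2251]
0.23 66 [0.5041 0.0867 0.2332]
foot pred [0.4989 0.0809 0.1569] [[252.2 190.6]]
mouth ray [0.5547 0.1073 0.11  ]
```

View pics/w4c.png

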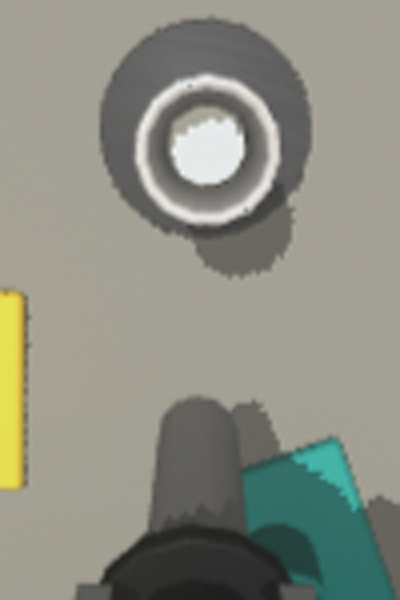

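```bash
cat > fit.py <<'E'
from h import *
from scipy.optimize import least_squares
def shaft(im,guess,z0=.165,z1=.22):
    P=pts(im); q=P[(P[...,2]>z0)&(P[...,2]<z1)&(np.hypot(P[...,0]-guess[0],P[...,1]-guess[1])<.016)]
    f=lambda p: np.hypot(q[:,0]-p[0],q[:,1]-p[1])-.0095
    r=least_squares(f,guess,loss='soft_l1',f_scale=.001); return r.x,len(q),np.sqrt(np.mean(f(r.x)**2))
E
python3 - <<'E'
from fit import *
im=dict(np.load('wrist.npz')); print(shaft(im,[.4975,.083]))
im=dict(np.load('scene.npz')); print(shaft(im,[.4975,.083],.155,.20))
im=grab('side'); print(shaft(im,[.4975,.083],.155,.20)); s=st()
im=grab('wrist'); print(shaft(im,[.4975,.083])); s=st()
E
```

```text
(array([0.49621669, 0.08308362]), 454, np.float64(0.0002036657984954908))
(array([0.4974201 , 0.08301121]), 77, np.float64(0.0017800340255745854))
(array([0.49863536, 0.07885701]), 71, np.float64(0.0015674867569609994))
clock 4.75
position [0.4993 0.0804 0.2614]
ee_rot [-0.1482 -0.6908 -0.148   0.6921]
contact_force [-0.3987 -0.8084 -2.0285]
width 0.0206
qpos [ 2.2600e-02  1.5550e-01  1.5908e+00 -7.0000e-04  1.3971e+00  1.1715e+00]
(array([0.49623566, 0.07960676]), 452, np.float64(0.00022917278238116954))
clock 4.8
position [0.4994 0.0801 0.2616]
ee_rot [-0.1479 -0.691  -0.1477  0.692 ]
contact_force [ 0.033  -0.0243 -2.5026]
width 0.0209
qpos [ 2.1800e-02  1.5530e-01  1.5907e+00 -6.0000e-04  1.3970e+00  1.1716e+00]
```

```bash
cat >> fit.py <<'E'
def circ(im,z0,z1,uu,vv,r,plane):
    P=pts(im); z=P[...,2]; V,U=np.indices(z.shape)
    m=(z>z0)&(z<z1)&(abs(U-uu)<r)&(abs(V-vv)<r)
    cn,_=cv2.findContours(m.astype(np.uint8),cv2.RETR_EXTERNAL,cv2.CHAIN_APPROX_NONE)
    cn=max(cn,key=len)[:,0]; b=np.array([ray(im,a,bb,plane) for a,bb in cn])[:,:2]
    return cv2.fitEllipse((b*1000).astype(np.float32)), cn.mean(0)
E
python3 - <<'E'
from fit import *
im=grab('wrist'); st(); print(shaft(im,[.4965,.0805])[0], circ(im,.1,.118,251,122,32,.11), circ(im,.052,.068,375,249,30,.06))
E
```

```text
clock 4.85
position [0.4995 0.0799 0.2617]
ee_rot [-0.1477 -0.6912 -0.1475  0.6919]
contact_force [ 0.7353  0.5331 -2.5883]
width 0.0205
qpos [ 2.1400e-02  1.5520e-01  1.5904e+00 -4.0000e-04  1.3969e+00  1.1716e+00]
[0.49642457 0.07928312] (((554.1840209960938, 106.50928497314453), (37.726680755615234, 37.82869338989258), 11.863540649414062), array([247.59803922, 121.00980392])) (((463.1524658203125, -136.7947235107422), (36.87888717651367, 40.28644943237305), 157.7180938720703), array([374.43661972, 247.85915493]))
```

Request:
{"fn": "carry_out", "kwargs": {"deltas": [0, -0.02, -0.25, 0, 0, 0, -1, 0, 0, -0.4, 0, 0, 0, -1, 0, 0, -0.3, 0, 0, 0, -1, 0, 0, -0.1, 0, 0, 0, -1, 0.3, 0, 0, 0, 0, 0, -1, 0.25, 0, 0, 0, 0, 0, -1, 0, 0, 0, 0, 0, 0, -1, 0, 0, 0, 0, 0, 0, -1, 0, 0, 0, 0, 0, 0, -1]}}

```text
clock: 5.98
position: [0.5573, 0.1077, 0.2299]
ee_rot: [0.148, 0.692, 0.148, -0.691]
contact_force: [-0.4, -0.4, -1.8]
width: 0.0212
```

Run:
```python
from fit import *
im=grab('wrist'); s=st(); P=pts(im)
print('shaft',shaft(im,np.array(s['position'][:2])-[.003,0],.135,.19))
cv2.imwrite('pics/w5.png',cv2.resize(cv2.cvtColor(im['color'],cv2.COLOR_RGB2BGR)[120:260,170:330],None,fx=4.5,fy=4.5,interpolation=cv2.INTER_CUBIC))
for n in ['scene','side']:
    im=grab(n); 
    u,v=proj(im,[.554,.1065,.11])[0].astype(int); c=cv2.cvtColor(im['color'],cv2.COLOR_RGB2BGR)[v-30:v+30,u-30:u+30]
    cv2.imwrite(f'pics/{n}5.png',cv2.resize(c,None,fx=8,fy=8,interpolation=cv2.INTER_CUBIC)); print(n,u,v,shaft(im,np.array(s['position'][:2]),.13,.18))
```

```text
clock 6.025
position [0.5572 0.1077 0.2298]
ee_rot [ 0.1481  0.6919  0.1479 -0.6909]
contact_force [ 0.7421 -0.1338 -1.2673]
width 0.0204
qpos [ 6.8500e-02  2.6470e-01  1.5245e+00 -1.0000e-04  1.3509e+00  1.2175e+00]
shaft (array([0.55444855, 0.10692015]), 462, np.float64(0.00021930512397853253))
scene 237 196 (array([0.55585836, 0.10835331]), 86, np.float64(0.001507483811431733))
side 230 210 (array([0.55683766, 0.10596533]), 84, np.float64(0.0014465779917062363))
```

View pics/w5.png

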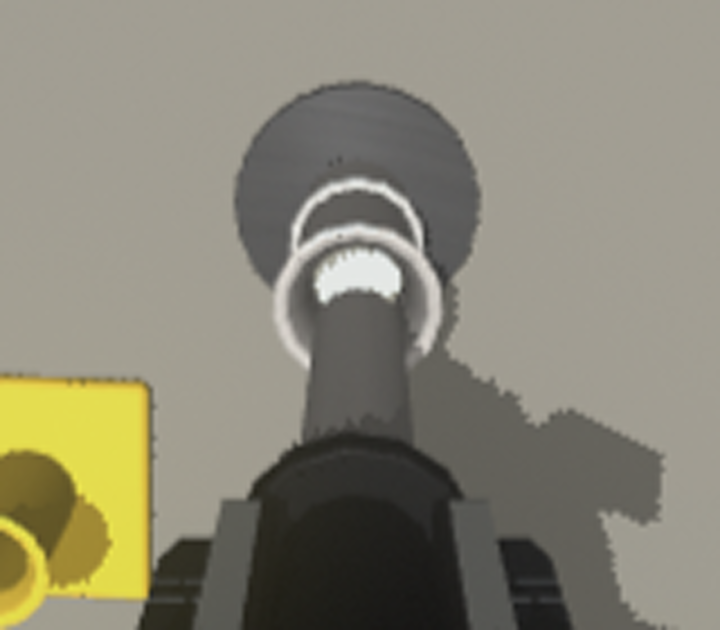

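View pics/scene5.png

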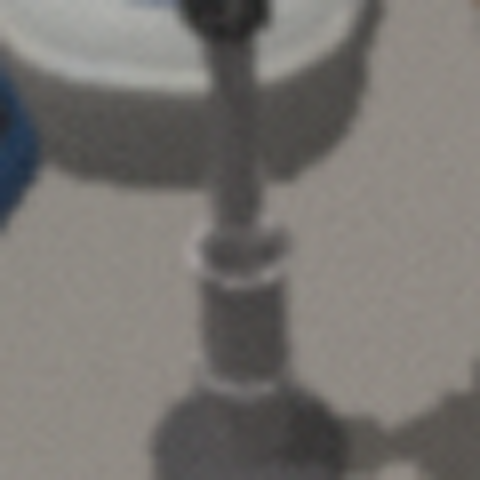

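View pics/side5.png

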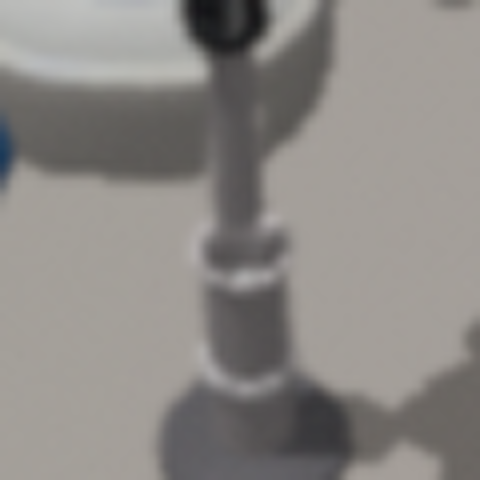

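Rod and mouth agree within about 0.5 mm in the wrist view, and they look centred in both outside views. Entering the mouth now.

Request:
{"fn": "carry_out", "kwargs": {"deltas": [0.15, 0, 0, 0, 0, 0, -1, 0.15, 0, 0, 0, 0, 0, -1, 0.1, 0, 0, 0, 0, 0, -1, 0.07, 0, 0, 0, 0, 0, -1, 0, 0, 0, 0, 0, 0, -1, 0, 0, 0, 0, 0, 0, -1]}}

```text
clock: 6.88
position: [0.5571, 0.1077, 0.2011]
ee_rot: [0.148, 0.692, 0.148, -0.691]
contact_force: [-0.4, -0.5, -2.4]
width: 0.0204
```

Run:
```python
from fit import *
s=st(); print(s['moment'])
```

```text
clock 6.875
position [0.5571 0.1077 0.2011]
ee_rot [ 0.1481  0.6916  0.148  -0.6913]
contact_force [-0.383  -0.4808 -2.4271]
width 0.0204
qpos [ 6.8400e-02  2.8270e-01  1.5720e+00 -1.0000e-04  1.2864e+00  1.2175e+00]
[-0.01007087  0.05445803 -0.01042457]
```

Request:
{"fn": "carry_out", "kwargs": {"deltas": [0.08, 0, 0, 0, 0, 0, -1, 0.08, 0, 0, 0, 0, 0, -1, 0.06, 0, 0, 0, 0, 0, -1, 0.06, 0, 0, 0, 0, 0, -1, 0, 0, 0, 0, 0, 0, -1]}}

```text
clock: 7.5
position: [0.5568, 0.1077, 0.1839]
ee_rot: [-0.148, -0.691, -0.148, 0.691]
contact_force: [-1.2, -0.7, -1.9]
width: 0.0207
```

Run:
```python
from fit import *
s=st(); print(s['moment'])
```

```text
clock 7.5
position [0.5568 0.1077 0.1839]
ee_rot [-0.148  -0.6914 -0.148   0.6915]
contact_force [-1.1512 -0.6902 -1.8872]
width 0.0207
qpos [ 6.8400e-02  2.9460e-01  1.5995e+00 -1.0000e-04  1.2477e+00  1.2175e+00]
[ 0.05615145  0.03192798 -0.02507084]
```

Request:
{"fn": "carry_out", "kwargs": {"deltas": [0.04, 0, 0, 0, 0, 0, -1, 0.04, 0, 0, 0, 0, 0, -1]}}

```text
clock: 7.75
position: [0.5569, 0.1077, 0.1794]
ee_rot: [0.148, 0.692, 0.148, -0.691]
contact_force: [-1.6, -0.4, 1.3]
width: 0.0206
```

Run:
```python
from fit import *
s=st()
im=grab('wrist'); s=st()
cv2.imwrite('pics/w6.png',cv2.resize(cv2.cvtColor(im['color'],cv2.COLOR_RGB2BGR)[120:300,150:350],None,fx=3.5,fy=3.5,interpolation=cv2.INTER_CUBIC))
```

```text
clock 7.75
position [0.5569 0.1077 0.1794]
ee_rot [ 0.148   0.6916  0.148  -0.6913]
contact_force [-1.5665 -0.3635  1.3297]
width 0.0206
qpos [ 6.8400e-02  2.9780e-01  1.6065e+00 -1.0000e-04  1.2370e+00  1.2175e+00]
clock 7.8
position [0.5568 0.1077 0.179 ]
ee_rot [-0.1481 -0.6914 -0.148   0.6915]
contact_force [-0.5348  0.5209  0.8183]
width 0.0204
qpos [ 6.8400e-02  2.9810e-01  1.6070e+00 -1.0000e-04  1.2366e+00  1.2175e+00]
```

View pics/w6.png

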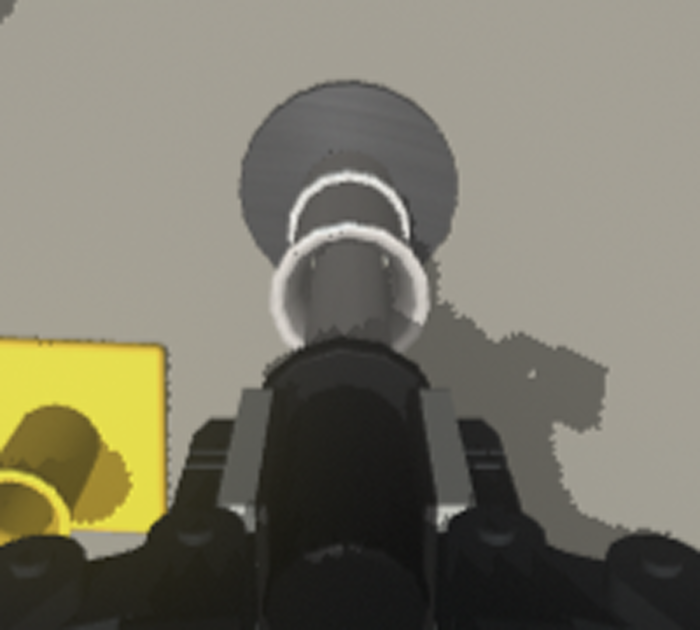

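The rod is inside the bore. The force is up about 3.5 N from its -2.2 N baseline, which fits one sliding disc (4 N). I go on to just above the highest possible ledge stop (foot 60 mm).

Request:
{"fn": "carry_out", "kwargs": {"deltas": [0.04, 0, 0, 0, 0, 0, -1, 0.04, 0, 0, 0, 0, 0, -1]}}

```text
clock: 8.05
position: [0.5571, 0.1078, 0.175]
ee_rot: [0.148, 0.692, 0.148, -0.691]
contact_force: [-2.4, -0.2, 5.6]
width: 0.0205
```

Request:
{"fn": "carry_out", "kwargs": {"deltas": [0.04, 0, 0, 0, 0, 0, -1, 0.04, 0, 0, 0, 0, 0, -1]}}

```text
clock: 8.3
position: [0.5571, 0.1078, 0.1703]
ee_rot: [0.148, 0.692, 0.148, -0.691]
contact_force: [-1.3, -0.5, 5.2]
width: 0.0206
```

Request:
{"fn": "carry_out", "kwargs": {"deltas": [0.03, 0, 0, 0, 0, 0, -1]}}

```text
clock: 8.43
position: [0.5571, 0.1078, 0.1684]
ee_rot: [0.148, 0.692, 0.148, -0.691]
contact_force: [-0.9, 0.4, 5.1]
width: 0.0204
```

The force is now about 7.5 N over baseline, so both discs are moving (8 N). From here I feel for the ledge in small steps.

Request:
{"fn": "carry_out", "kwargs": {"deltas": [0.02, 0, 0, 0, 0, 0, -1, 0.02, 0, 0, 0, 0, 0, -1]}}

```text
clock: 8.68
position: [0.5571, 0.1078, 0.1661]
ee_rot: [0.148, 0.692, 0.148, -0.691]
contact_force: [-1.7, 0.4, 5.5]
width: 0.0205
```

Request:
{"fn": "carry_out", "kwargs": {"deltas": [0.02, 0, 0, 0, 0, 0, -1]}}

```text
clock: 8.8
position: [0.5571, 0.1078, 0.1649]
ee_rot: [0.148, 0.692, 0.148, -0.691]
contact_force: [-1.9, -0.1, 5.4]
width: 0.0204
```

Request:
{"fn": "carry_out", "kwargs": {"deltas": [0.02, 0, 0, 0, 0, 0, -1]}}

```text
clock: 8.93
position: [0.5571, 0.1078, 0.1637]
ee_rot: [0.148, 0.692, 0.148, -0.691]
contact_force: [-0.8, -0.1, 5.8]
width: 0.0206
```

Request:
{"fn": "carry_out", "kwargs": {"deltas": [0.02, 0, 0, 0, 0, 0, -1]}}

```text
clock: 9.05
position: [0.5571, 0.1078, 0.1625]
ee_rot: [0.148, 0.692, 0.148, -0.691]
contact_force: [-2.5, 0.4, 4.7]
width: 0.0205
```

Request:
{"fn": "carry_out", "kwargs": {"deltas": [0.025, 0, 0, 0, 0, 0, -1]}}

```text
clock: 9.18
position: [0.5571, 0.1078, 0.161]
ee_rot: [0.148, 0.692, 0.148, -0.691]
contact_force: [-2.1, 0.3, 5.7]
width: 0.0204
```

Request:
{"fn": "carry_out", "kwargs": {"deltas": [0.025, 0, 0, 0, 0, 0, -1]}}

```text
clock: 9.3
position: [0.5571, 0.1078, 0.1595]
ee_rot: [0.148, 0.692, 0.148, -0.691]
contact_force: [-1.2, 1.1, 5.5]
width: 0.0207
```

Request:
{"fn": "carry_out", "kwargs": {"deltas": [0.025, 0, 0, 0, 0, 0, -1]}}

```text
clock: 9.43
position: [0.5571, 0.1078, 0.158]
ee_rot: [0.148, 0.692, 0.148, -0.691]
contact_force: [-0.9, -0.6, 5.4]
width: 0.0206
```

Request:
{"fn": "carry_out", "kwargs": {"deltas": [0.025, 0, 0, 0, 0, 0, -1]}}

```text
clock: 9.55
position: [0.5571, 0.1078, 0.1565]
ee_rot: [0.148, 0.692, 0.148, -0.691]
contact_force: [-1.4, -0.7, 5.2]
width: 0.0207
```

Request:
{"fn": "carry_out", "kwargs": {"deltas": [0.025, 0, 0, 0, 0, 0, -1]}}

```text
clock: 9.68
position: [0.5571, 0.1078, 0.1549]
ee_rot: [0.148, 0.692, 0.148, -0.691]
contact_force: [-2.4, 0.6, 5.7]
width: 0.021
```

Request:
{"fn": "carry_out", "kwargs": {"deltas": [0.025, 0, 0, 0, 0, 0, -1]}}

```text
clock: 9.8
position: [0.5571, 0.1078, 0.1535]
ee_rot: [0.148, 0.692, 0.148, -0.691]
contact_force: [-1.0, 0.2, 4.5]
width: 0.0203
```

Request:
{"fn": "carry_out", "kwargs": {"deltas": [0.025, 0, 0, 0, 0, 0, -1]}}

```text
clock: 9.93
position: [0.5571, 0.1078, 0.1519]
ee_rot: [0.148, 0.692, 0.148, -0.691]
contact_force: [-1.9, 0.4, 4.1]
width: 0.0204
```

Request:
{"fn": "carry_out", "kwargs": {"deltas": [0.025, 0, 0, 0, 0, 0, -1]}}

```text
clock: 10.05
position: [0.5571, 0.1078, 0.1505]
ee_rot: [0.148, 0.692, 0.148, -0.691]
contact_force: [-1.3, 0.2, 5.1]
width: 0.0207
```

Request:
{"fn": "carry_out", "kwargs": {"deltas": [0.025, 0, 0, 0, 0, 0, -1]}}

```text
clock: 10.18
position: [0.5571, 0.1078, 0.149]
ee_rot: [0.148, 0.692, 0.148, -0.691]
contact_force: [-1.4, 0.2, 5.0]
width: 0.0206
```

Request:
{"fn": "carry_out", "kwargs": {"deltas": [0.025, 0, 0, 0, 0, 0, -1]}}

```text
clock: 10.3
position: [0.5571, 0.1078, 0.1474]
ee_rot: [0.148, 0.692, 0.148, -0.691]
contact_force: [-1.4, -0.3, 4.6]
width: 0.0203
```

Request:
{"fn": "carry_out", "kwargs": {"deltas": [0.025, 0, 0, 0, 0, 0, -1]}}

```text
clock: 10.42
position: [0.5571, 0.1078, 0.1459]
ee_rot: [0.148, 0.692, 0.148, -0.691]
contact_force: [-1.0, -0.4, 4.7]
width: 0.0209
```

Request:
{"fn": "carry_out", "kwargs": {"deltas": [0.025, 0, 0, 0, 0, 0, -1]}}

```text
clock: 10.55
position: [0.5571, 0.1078, 0.1445]
ee_rot: [0.148, 0.692, 0.148, -0.691]
contact_force: [-1.4, 0.1, 4.8]
width: 0.0207
```

Request:
{"fn": "carry_out", "kwargs": {"deltas": [0.025, 0, 0, 0, 0, 0, -1]}}

```text
clock: 10.68
position: [0.5571, 0.1078, 0.1429]
ee_rot: [0.148, 0.692, 0.148, -0.691]
contact_force: [-1.2, 0.7, 5.2]
width: 0.0202
```

Request:
{"fn": "carry_out", "kwargs": {"deltas": [0.025, 0, 0, 0, 0, 0, -1]}}

```text
clock: 10.8
position: [0.5571, 0.1078, 0.1414]
ee_rot: [0.148, 0.692, 0.148, -0.691]
contact_force: [-1.3, 0.8, 4.9]
width: 0.0206
```

Request:
{"fn": "carry_out", "kwargs": {"deltas": [0.025, 0, 0, 0, 0, 0, -1]}}

```text
clock: 10.92
position: [0.5572, 0.1078, 0.1401]
ee_rot: [0.148, 0.692, 0.148, -0.691]
contact_force: [-2.3, 0.7, 8.4]
width: 0.0203
```

The force is rising, which marks the ledge. I let it settle and read again.

Request:
{"fn": "carry_out", "kwargs": {"deltas": [0, 0, 0, 0, 0, 0, -1]}}

```text
clock: 11.05
position: [0.5571, 0.1078, 0.1401]
ee_rot: [0.148, 0.692, 0.148, -0.691]
contact_force: [-2.5, 0.4, 4.0]
width: 0.0205
```

Run:
```python
from fit import *
s=st()
```

```text
clock 11.05
position [0.5571 0.1078 0.1401]
ee_rot [ 0.1481  0.6918  0.148  -0.6911]
contact_force [-2.4686  0.4297  3.9515]
width 0.0205
qpos [ 0.0685  0.3295  1.6647 -0.      1.1465  1.2175]
```

Request:
{"fn": "carry_out", "kwargs": {"deltas": [0.01, 0, 0, 0, 0, 0, -1]}}

```text
clock: 11.18
position: [0.5573, 0.1078, 0.14]
ee_rot: [0.148, 0.692, 0.148, -0.691]
contact_force: [-1.0, 0.4, 9.0]
width: 0.0207
```

Request:
{"fn": "carry_out", "kwargs": {"deltas": [0.008, 0, 0, 0, 0, 0, -1]}}

```text
clock: 11.3
position: [0.5573, 0.1078, 0.1398]
ee_rot: [0.148, 0.692, 0.148, -0.691]
contact_force: [-2.8, -0.4, 11.4]
width: 0.0202
```

Request:
{"fn": "carry_out", "kwargs": {"deltas": [0.006, 0, 0, 0, 0, 0, -1]}}

```text
clock: 11.42
position: [0.5574, 0.1079, 0.1397]
ee_rot: [0.148, 0.692, 0.148, -0.691]
contact_force: [-2.5, 0.1, 12.0]
width: 0.0206
```

Request:
{"fn": "carry_out", "kwargs": {"deltas": [0, 0, 0, 0, 0, 0, -1, 0, 0, 0, 0, 0, 0, -1]}}

```text
clock: 11.68
position: [0.5574, 0.1079, 0.1397]
ee_rot: [0.148, 0.692, 0.148, -0.691]
contact_force: [-2.3, -0.0, 10.9]
width: 0.0205
```

Request:
{"fn": "carry_out", "kwargs": {"deltas": [0.009, 0, 0, 0, 0, 0, -1, 0, 0, 0, 0, 0, 0, -1]}}

```text
clock: 11.92
position: [0.5574, 0.1078, 0.1394]
ee_rot: [0.148, 0.692, 0.148, -0.691]
contact_force: [-2.8, -0.0, 11.9]
width: 0.0208
```

Request:
{"fn": "carry_out", "kwargs": {"deltas": [0.009, 0, 0, 0, 0, 0, -1, 0, 0, 0, 0, 0, 0, -1]}}

```text
clock: 12.18
position: [0.5575, 0.1079, 0.1393]
ee_rot: [0.148, 0.692, 0.148, -0.691]
contact_force: [-3.4, 0.4, 14.8]
width: 0.0208
```

Request:
{"fn": "carry_out", "kwargs": {"deltas": [0, 0, 0, 0, 0, 0, -1, 0, 0, 0, 0, 0, 0, -1, 0, 0, 0, 0, 0, 0, -1]}}

```text
clock: 12.55
position: [0.5575, 0.1079, 0.1392]
ee_rot: [0.148, 0.692, 0.148, -0.691]
contact_force: [-2.7, -0.5, 13.6]
width: 0.0203
```

Run:
```python
from fit import *
for i in range(5):
    eyes.get_image('side'); s=readout.get_state(); print(s['clock'],np.round(s['contact_force'],2),np.round(s['position'],4))
```

```text
12.6 [-3.69 -0.07 12.71] [0.5575 0.1079 0.1392]
12.65 [-3.46 -0.16 13.67] [0.5575 0.1079 0.1392]
12.7 [-3.020e+00  1.000e-02  1.346e+01] [0.5575 0.1079 0.1392]
12.75 [-3.08  0.16 14.18] [0.5575 0.1079 0.1392]
12.8 [-1.58 -0.6  13.73] [0.5575 0.1079 0.1392]
```

Request:
{"fn": "carry_out", "kwargs": {"deltas": [0, 0, 0, 0, 0, 0, -1, 0, 0, 0, 0, 0, 0, -1, 0, 0, 0, 0, 0, 0, -1, 0, 0, 0, 0, 0, 0, -1]}}

```text
clock: 13.3
position: [0.5575, 0.1079, 0.1392]
ee_rot: [0.148, 0.692, 0.148, -0.691]
contact_force: [-2.3, 1.0, 14.0]
width: 0.0205
```

About 16 N (13.7 plus 2.2 baseline) has held steady for over 1 s with no motion, and the foot sits at about 35 mm. Now I withdraw and go back over the stand.

Request:
{"fn": "carry_out", "kwargs": {"deltas": [-0.1, 0, 0, 0, 0, 0, -1, -0.3, 0, 0, 0, 0, 0, -1, -0.6, 0, 0, 0, 0, 0, -1, -0.6, 0, 0, 0, 0, 0, -1, -0.5, 0, 0, 0, 0, 0, -1, 0, 0, 0, 0, 0, 0, -1]}}

```text
clock: 14.05
position: [0.5584, 0.1078, 0.2644]
ee_rot: [0.148, 0.693, 0.148, -0.69]
contact_force: [-0.2, 0.3, -1.9]
width: 0.0201
```

Run:
```python
from fit import *
s=st(); im=grab('wrist'); print('shaft',shaft(im,np.array(s['position'][:2])-[.003,0],.165,.22)); s=st()
cv2.imwrite('pics/w7.png',cv2.cvtColor(im['color'],cv2.COLOR_RGB2BGR))
d=np.array([.4656,-.1355,s['position'][2]])-s['position']; print(rot(s['ee_rot']).inv().apply(d).round(4))
```

```text
clock 14.05
position [0.5584 0.1078 0.2644]
ee_rot [ 0.1483  0.6931  0.1477 -0.6897]
contact_force [-0.1699  0.336  -1.9404]
width 0.0201
qpos [ 6.8500e-02  2.4720e-01  1.4633e+00 -2.0000e-04  1.4263e+00  1.2174e+00]
shaft (array([0.55580694, 0.10699107]), 441, np.float64(0.0002107422800225666))
clock 14.1
position [0.5571 0.1077 0.2625]
ee_rot [ 0.1481  0.6917  0.1479 -0.6912]
contact_force [ 0.0424  0.0329 -2.9056]
width 0.0207
qpos [ 6.8400e-02  2.4840e-01  1.4664e+00 -2.0000e-04  1.4261e+00  1.2174e+00]
[-0.      0.1844  0.183 ]
```

View pics/w7.png

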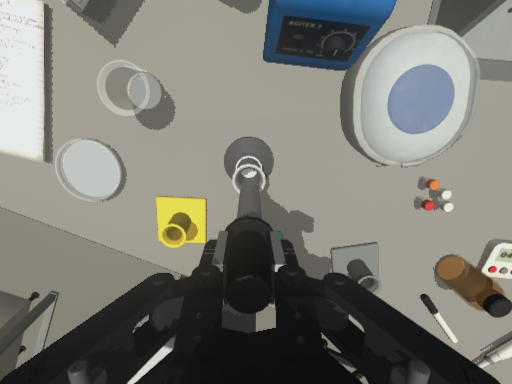

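Clear of the column at (248,172); the rod sits unchanged in the grip and the bystanders are in place. Moving over the stand.

Request:
{"fn": "carry_out", "kwargs": {"deltas": [0, 0.3, 0.3, 0, 0, 0, -1, 0, 0.6, 0.6, 0, 0, 0, -1, 0, 0.6, 0.6, 0, 0, 0, -1, 0, 0.6, 0.6, 0, 0, 0, -1, 0, 0.6, 0.6, 0, 0, 0, -1, 0, 0.25, 0.25, 0, 0, 0, -1, 0, 0.12, 0.1, 0, 0, 0, -1, 0, 0, 0, 0, 0, 0, -1, 0, 0, 0, 0, 0, 0, -1, 0, 0, 0, 0, 0, 0, -1]}}

```text
clock: 15.35
position: [0.4656, -0.1343, 0.2627]
ee_rot: [-0.148, -0.691, -0.149, 0.691]
contact_force: [-0.1, -0.1, -2.0]
width: 0.0204
```

Run:
```python
from fit import *
s=st(); im=grab('wrist'); print('shaft',shaft(im,np.array(s['position'][:2])-[.003,0],.165,.22)); s=st()
cv2.imwrite('pics/w8.png',cv2.cvtColor(im['color'],cv2.COLOR_RGB2BGR))
d=np.array([.4656,-.1355,.1123])-s['position']; print(rot(s['ee_rot']).inv().apply(d).round(4))
```

```text
clock 15.35
position [ 0.4656 -0.1343  0.2627]
ee_rot [-0.1484 -0.6913 -0.1487  0.6913]
contact_force [-0.1029 -0.0707 -2.0456]
width 0.0204
qpos [-4.2480e-01  1.2120e-01  1.6293e+00  3.0000e-04  1.3913e+00  7.2270e-01]
shaft (array([ 0.46274201, -0.13515079]), 447, np.float64(0.00022794282741449084))
clock 15.4
position [ 0.4656 -0.1345  0.2628]
ee_rot [ 0.1484  0.6914  0.1486 -0.6913]
contact_force [-0.9199 -0.3988 -3.0436]
width 0.0208
qpos [-4.2500e-01  1.2110e-01  1.6292e+00  2.0000e-04  1.3913e+00  7.2260e-01]
[0.1505 0.001  0.0004]
```

View pics/w8.png

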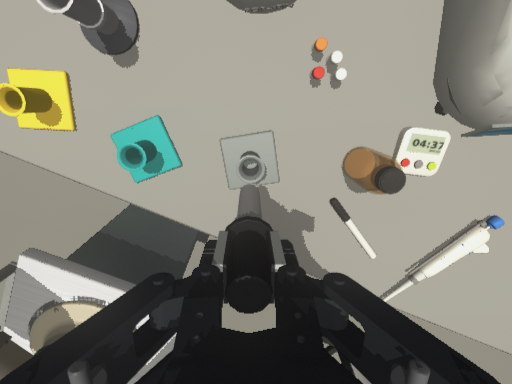

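The grey sleeve's mouth is at (252,168) with the rod foot at about (250,190). I compare them metrically.

Run:
```python
from fit import *
im=grab('wrist'); s=st(); print('shaft',shaft(im,np.array(s['position'][:2])-[.003,0],.165,.22)); print(circ(im,.055,.066,252,166,22,.06))
P=pts(im);z=P[...,2];V,U=np.indices(z.shape);m=(z>.004)&(z<.012)&(abs(U-250)<36)&(abs(V-160)<34)
print(cv2.minAreaRect((P[m][:,:2]*1000).astype(np.float32)))
```

```text
clock 15.45
position [ 0.4656 -0.1346  0.2629]
ee_rot [ 0.1484  0.6914  0.1485 -0.6913]
contact_force [ 0.1128  0.2251 -2.3941]
width 0.0204
qpos [-4.2520e-01  1.2100e-01  1.6291e+00  1.0000e-04  1.3914e+00  7.2260e-01]
shaft (array([ 0.46271199, -0.13528796]), 442, np.float64(0.00021123507578318178))
(((462.82977294921875, -136.9473419189453), (37.21836853027344, 37.60256576538086), 163.45286560058594), array([249.975 , 168.9375]))
((463.2336120605469, -137.1348114013672), (90.16177368164062, 104.52272033691406), 23.403257369995117)
```

Request:
{"fn": "carry_out", "kwargs": {"deltas": [0.2, 0.018, 0.008, 0, 0, 0, -1, 0.5, 0, 0, 0, 0, 0, -1, 0.5, 0, 0, 0, 0, 0, -1, 0.2, 0, 0, 0, 0, 0, -1, 0, 0, 0, 0, 0, 0, -1, 0, 0, 0, 0, 0, 0, -1]}}

```text
clock: 16.2
position: [0.4662, -0.1368, 0.1798]
ee_rot: [0.149, 0.692, 0.148, -0.691]
contact_force: [0.5, -0.4, -2.8]
width: 0.0203
```

Run:
```python
from fit import *
im=grab('wrist'); s=st(); print('shaft',shaft(im,np.array(s['position'][:2])-[.003,0],.085,.14))
cv2.imwrite('pics/w9.png',cv2.resize(cv2.cvtColor(im['color'],cv2.COLOR_RGB2BGR)[120:260,170:330],None,fx=4.5,fy=4.5,interpolation=cv2.INTER_CUBIC))
for n in ['scene']:
    im=grab(n); u,v=proj(im,[.464,-.136,.06])[0].astype(int); c=cv2.cvtColor(im['color'],cv2.COLOR_RGB2BGR)[v-30:v+30,u-30:u+30]
    cv2.imwrite(f'pics/{n}9.png',cv2.resize(c,None,fx=8,fy=8,interpolation=cv2.INTER_CUBIC))
```

```text
clock 16.25
position [ 0.4662 -0.1369  0.18  ]
ee_rot [ 0.1486  0.6922  0.1475 -0.6907]
contact_force [-0.5726 -0.781  -1.2121]
width 0.0205
qpos [-4.2880e-01  1.7760e-01  1.7727e+00 -1.0000e-04  1.1887e+00  7.2020e-01]
shaft (array([ 0.4634578 , -0.13768209]), 462, np.float64(0.00021274777120048203))
```

View pics/w9.png

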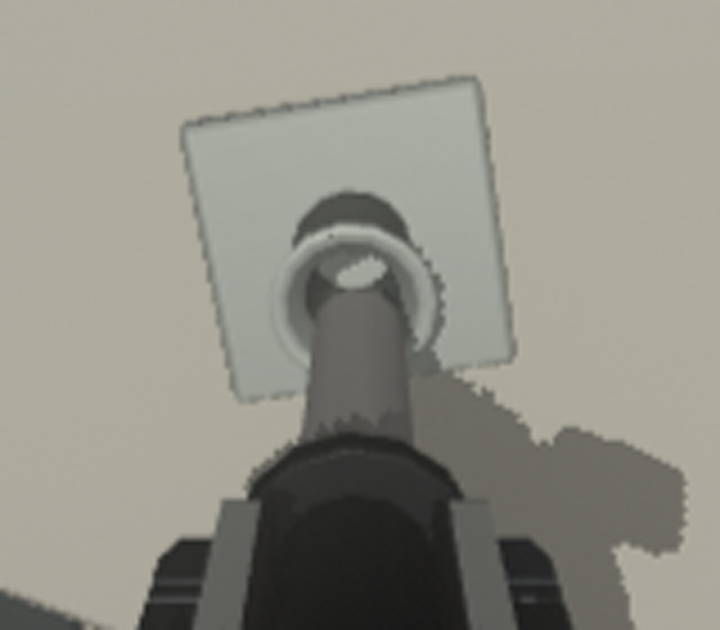

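View pics/scene9.png

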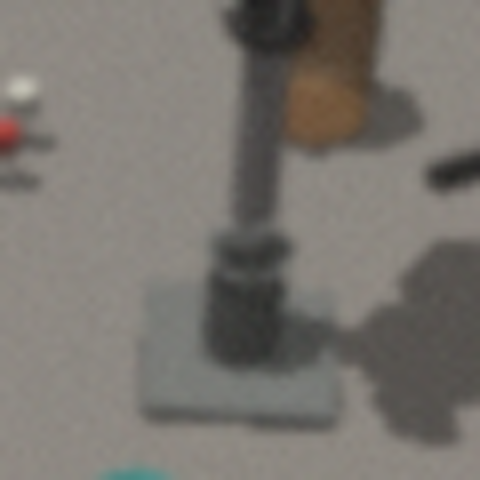

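Request:
{"fn": "carry_out", "kwargs": {"deltas": [0.05, -0.01, 0.005, 0, 0, 0, -1, 0.1, 0, 0, 0, 0, 0, -1, 0.15, 0, 0, 0, 0, 0, -1, 0.15, 0, 0, 0, 0, 0, -1, 0, 0, 0, 0, 0, 0, -1]}}

```text
clock: 16.92
position: [0.4643, -0.1358, 0.1508]
ee_rot: [-0.148, -0.691, -0.148, 0.692]
contact_force: [0.1, -0.2, -2.3]
width: 0.0203
```

Run:
```python
from fit import *
s=st(); print(s['moment'])
```

```text
clock 16.925
position [ 0.4643 -0.1358  0.1508]
ee_rot [-0.1476 -0.6909 -0.1484  0.692 ]
contact_force [ 0.092  -0.2178 -2.3337]
width 0.0203
qpos [-0.4285  0.2031  1.8197 -0.      1.1206  0.7206]
[ 0.03819851 -0.0168789   0.01459519]
```

Request:
{"fn": "carry_out", "kwargs": {"deltas": [0.15, 0, 0, 0, 0, 0, -1, 0.2, 0, 0, 0, 0, 0, -1, 0.15, 0, 0, 0, 0, 0, -1, 0.08, 0, 0, 0, 0, 0, -1, 0.03, 0, 0, 0, 0, 0, -1, 0, 0, 0, 0, 0, 0, -1]}}

```text
clock: 17.68
position: [0.4649, -0.1361, 0.1153]
ee_rot: [0.148, 0.691, 0.148, -0.691]
contact_force: [-0.6, 0.3, -2.2]
width: 0.0209
```

Request:
{"fn": "carry_out", "kwargs": {"deltas": [0.015, 0, 0, 0, 0, 0, -1, 0, 0, 0, 0, 0, 0, -1]}}

```text
clock: 17.92
position: [0.4649, -0.1361, 0.1145]
ee_rot: [0.148, 0.692, 0.148, -0.691]
contact_force: [0.3, -0.3, -1.8]
width: 0.0208
```

Request:
{"fn": "carry_out", "kwargs": {"deltas": [0.02, 0, 0, 0, 0, 0, -1, 0, 0, 0, 0, 0, 0, -1]}}

```text
clock: 18.18
position: [0.4648, -0.136, 0.1131]
ee_rot: [-0.148, -0.691, -0.148, 0.691]
contact_force: [0.7, -0.6, -2.3]
width: 0.0207
```

Request:
{"fn": "carry_out", "kwargs": {"deltas": [0.012, 0, 0, 0, 0, 0, -1, 0, 0, 0, 0, 0, 0, -1]}}

```text
clock: 18.42
position: [0.4648, -0.136, 0.1124]
ee_rot: [-0.148, -0.691, -0.148, 0.691]
contact_force: [0.8, -0.5, -1.5]
width: 0.0207
```

Request:
{"fn": "carry_out", "kwargs": {"deltas": [0.012, 0, 0, 0, 0, 0, -1, 0, 0, 0, 0, 0, 0, -1]}}

```text
clock: 18.68
position: [0.465, -0.1361, 0.1122]
ee_rot: [0.148, 0.692, 0.148, -0.691]
contact_force: [-0.5, 0.3, 2.9]
width: 0.0205
```

Request:
{"fn": "carry_out", "kwargs": {"deltas": [0.012, 0, 0, 0, 0, 0, -1, 0, 0, 0, 0, 0, 0, -1]}}

```text
clock: 18.92
position: [0.4652, -0.1361, 0.1122]
ee_rot: [0.148, 0.692, 0.148, -0.691]
contact_force: [-2.0, 0.8, 8.3]
width: 0.0204
```

The rod's foot is on the floor at TCP z 0.1122, the same as at pick-up (0.1123), so it did not slip in the grip. Releasing.

Request:
{"fn": "carry_out", "kwargs": {"deltas": [-0.015, 0, 0, 0, 0, 0, -1, 0, 0, 0, 0, 0, 0, -0.2, 0, 0, 0, 0, 0, 0, 1, 0, 0, 0, 0, 0, 0, 1, 0, 0, 0, 0, 0, 0, 1, 0, 0, 0, 0, 0, 0, 1, 0, 0, 0, 0, 0, 0, 1]}}

```text
clock: 19.8
position: [0.4648, -0.136, 0.1119]
ee_rot: [0.148, 0.691, 0.148, -0.691]
contact_force: [1.2, 0.4, -0.1]
width: 0.0852
```

Request:
{"fn": "carry_out", "kwargs": {"deltas": [-0.2, 0, 0, 0, 0, 0, 1, -0.5, 0, 0, 0, 0, 0, 1, -0.8, 0, 0, 0, 0, 0, 1, -0.8, 0, 0, 0, 0, 0, 1, -0.2, 0, 0, 0, 0, 0, 1, 0, 0, 0, 0, 0, 0, 1, 0, 0, 0, 0, 0, 0, 1, 0, 0, 0, 0, 0, 0, 1]}}

```text
clock: 20.8
position: [0.464, -0.1357, 0.2603]
ee_rot: [-0.147, -0.69, -0.149, 0.692]
contact_force: [0.4, -0.4, -0.2]
width: 0.0854
```

Run:
```python
from fit import *
s=st(); im=grab('wrist'); P=pts(im);z=P[...,2]
cv2.imwrite('pics/w10.png',cv2.cvtColor(im['color'],cv2.COLOR_RGB2BGR))
m=(z>.145)&(z<.17); m[:,:200]=0; m[:,300:]=0; m[230:]=0
v,u=np.nonzero(m); print('top',u.min(),u.max(),v.min(),v.max(),np.median(z[m]),ray(im,(u.min()+u.max())/2,(v.min()+v.max())/2,.155).round(4))
a=dict(np.load('scene.npz')); im=grab('scene')
cv2.imwrite('pics/s10.png',cv2.cvtColor(im['color'],cv2.COLOR_RGB2BGR))
```

```text
clock 20.8
position [ 0.464  -0.1357  0.2603]
ee_rot [-0.1474 -0.6905 -0.1487  0.6924]
contact_force [ 0.3757 -0.3523 -0.2308]
width 0.0854
qpos [-4.2840e-01  1.2240e-01  1.6338e+00 -1.0000e-04  1.3887e+00  7.2060e-01]
top 240 261 177 201 0.1566530539674884 [ 0.464  -0.1365  0.155 ]
```

View pics/w10.png

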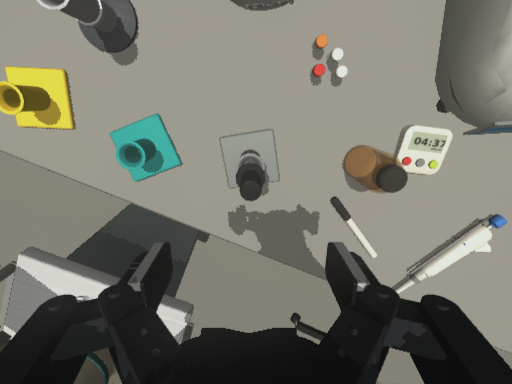

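View pics/s10.png

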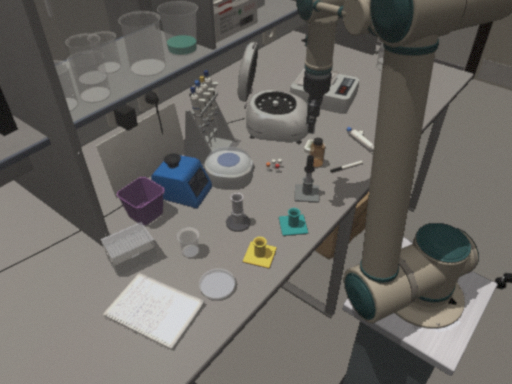

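The rod stands upright at (250,188) in the wrist view, the same pixels as at the start (top at 0.464,-0.1365, z 0.156). Beaker, dish and bottle are unmoved in the scene view, and the gripper is open and clear.

```bash
python3 -c "
from rig import job,readout; print(job.sign_off()); print(readout.get_state()['clock'])"
```

```text
the job is handed in; nothing more can be done
None
the job is handed in; nothing more can be done
```

I tamped both discs down to what felt like the ledge, held the rod pressed there, and put it back in its stand. I handed the job in at about 21 s of the 61 s allowed; no verdict was reported.

- **Descent:** The push went up in steps: about 4 N for one disc, then about 7.5 N for both. It rose steeply once the rod's foot was about 36 mm above the bench. After that, about 0.9 mm of travel took roughly 9 N more, which matches the rubber ledge (8 N per mm).
- **Press:** I held about 16 N for over a second (13.7 N read, plus 2.2 N for the rod's weight). Every reading I took stayed near 17 N or below.
- **Rod:** Its foot touched the stand floor at tool height 0.1122 m, against 0.1123 m at pick-up. After release it stands upright, with its top within about 1 mm of where it started.
- **Bystanders:** The bottle, beaker and dish look unmoved in the last pictures, and the gripper was open and clear.

**Disagreement and gap:** The wrist camera put the rod about 3 mm to one side of where the tool reading put it. I aligned it using the camera alone, and it entered both bores without side load. I did not look into the column again after the press, so the discs' final position is known from force and depth only.

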